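# Rehang the lift-off guard of a wire cutting machine

## Task

Take the clear hinged guard out of its black rest and hang it back on the wire machine: holding it wide open, feel for the two upright pins and lower it gently until both knuckles are fully down on them, without forcing it. Then swing it shut against the rubber strip, let go, and leave the loose things on the bench where they are.

Things in the scene. Friction and masses are not known exactly. Their poses are not given: they have to be found in the camera images.
- guard_mid (a point): Centre (half-way up) of the guard: aluminium frame 150 wide (74 to hinge side, 76 to free side), 12 thick, 150 tall, rails 18 wide, clear panel 5 thick inside; 0.28 to 0.56 kg, balance point 5 to 15 mm to the hinge side. Stands upright in the rest; pinch its top rail across the thickness. x: level, from hinge edge to free edge; y: across the thickness; z: up.
- guard_hinge (a point): On the guard's hinge axis at the underside of the lower knuckle: 90 mm to -x and 63 mm below guard_mid, same axes. Two steel knuckles (32 outside, through bore 12.4, 20 tall) share this vertical axis; the upper one's underside is 96 mm higher. The guard's lower edge is 12 mm below this point.
- pintle_seat (a point): Where the lower knuckle's underside rests when home (top of lower bracket), at the hinge-side end of the slot in which the pins' plate is clamped. x: level along the front, hinge side to free side; y: into the machine; z up. Front face 24 mm to +y. The pins' true axis is 6 to 23 mm from here along +x (exact in y); how far is not measured: feel for it or see it. It holds under load.
- pin_tip (a point): Height of the lower pin's top, 16 mm above pintle_seat, same axes. Two upright steel pins, 10 thick, 16 tall, last 1.5 mm tapering to 8.8, stand on brackets one above the other, the second 96 mm higher: both knuckles meet their pins at the same height, and a knuckle set down on a pin tip instead of over it stops at this height.
- strip (a point): Centre of the front face of the black rubber strip (32 wide, 110 tall, 16 mm proud of the front) against which the free side of the guard shuts; 164 mm from pintle_seat along its x. Shut, the guard's x lies along pintle_seat's x and its back is at most 2 mm off the strip. Open, it swings out to -y and stays where left.
- machine: White bench-top wire cutting machine, fixed, 400 wide, 310 deep. Origin at bench level, middle of the front face; axes as pintle_seat, which is 104 mm to -x, 24 mm to -y, 62 mm up. The deck over the opening is 194 mm high and 100 mm deep; behind it the body is 290 mm high (hood to 380). The pin brackets belong to it.
- guard: The guard of guard_mid; origin in the middle of its underside, 75 mm below guard_mid, same axes. Hung home, its underside is 50 mm and its top 200 mm above the bench.
- rest: Black plastic rest, fixed, 150 x 100 mm, base 8 mm thick, origin under its middle; the guard stands on the base between two cheeks 90 mm long (along x), 16 mm apart, 40 mm high.
- spool: Bystander, leave alone: empty black plastic reel, 70 mm across, 50 mm tall, standing on its flange. Origin at the centre of its underside.
- driver: Bystander, leave alone: screwdriver with black handle, 170 mm long, lying. Origin at the centre of its underside.
- spanner: Bystander, leave alone: steel open-ended spanner, 150 mm long, lying. Origin at the centre of its underside.
- roller: Bystander, leave alone: spare steel feed roller, a ring 44 mm across, 16 mm tall, lying flat. Origin at the centre of its underside.
- oil: Bystander, leave alone: grey oil bottle, 40 mm across, 90 mm tall. Origin at the centre of its underside.
- gauge: Bystander, leave alone: steel gauge block 60 x 30 x 20 mm. Origin at the centre of its underside.
- tin: Bystander, leave alone: round aluminium tin, 60 mm across, 35 mm tall. Origin at the centre of its underside.
Things that resemble listed ones, but are neither listed nor needed, are in the scene too. Of the things that look like the guard, the largest one is meant.

How it is judged:
On the way:
1. the guard is fully down on both pins while standing open (at least 30 degrees) (z of guard_hinge in the frame of pintle_seat between -0.004 and 0.003 m and x of guard_hinge in the frame of pintle_seat between 0.003 and 0.026 m and y of guard_hinge in the frame of pintle_seat between -0.006 and 0.006 m and angle between guard_hinge's own z axis and vertical below 0.06 rad and angle between the x axis of guard_hinge and the x axis of pintle_seat, either way round above 0.5 rad), for 0.2 s.
At the end, for the whole second after the job is handed in: The guard sits on both pins (lower knuckle's underside within 3 mm above its seat, hinge axis 3 to 26 mm along x from pintle_seat and within 6 mm across, upright within 3.4 degrees), is shut over the opening (within 4.5 degrees of the machine's front), at rest and released (z of guard_hinge in the frame of pintle_seat between -0.004 and 0.003 m and x of guard_hinge in the frame of pintle_seat between 0.003 and 0.026 m and y of guard_hinge in the frame of pintle_seat between -0.006 and 0.006 m and angle between guard_hinge's own z axis and vertical below 0.06 rad and angle between the x axis of guard_hinge and the x axis of pintle_seat, either way round below 0.08 rad and x of guard_mid in the frame of pintle_seat above 0.06 m and linear speed of guard below 0.02 m/s and angular speed of guard below 0.1 rad/s); the robot touches nothing.
It fails at once if the guard is pressed, knocked or dropped on the machine or its pins with more than 45 N (contact force between guard and machine above 45 N).
It fails at once if a bystander on the bench is moved more than 30 mm (distance of any of spool, driver, spanner, roller, oil, gauge, tin from where it was at the start of the episode above 0.03 m).
It also fails if it takes over 70 s, if anything falls off the work surface, if the arm or the gripper's body presses on something with over 40 N, if the wrist force passes 120 N, or if a joint passes its speed limit or range.

## Robot

A 6-joint arm with a two-finger parallel gripper is mounted at the origin on the work surface. World frame = base frame: x ahead of the robot, y to its left, z up, the work surface at z = 0. Lengths are in m, angles in rad, forces in N, time in s.
With the tool pointing down it reaches from about 0.275 to 0.825 m from the base axis. Payload 4.9 kg.
Tool frame: the origin (TCP) lies between the finger pads; the fingertips stand 25 mm ahead of it and the grasp point (between the pads) lies 6 mm ahead of it; y points along the fingers, z is the direction in which the jaws open and shut, and the axes are right-handed (so a half turn about y gives the same grasp; the last joint's range is limited). The gripper opens to 85 mm and grips with 20 to 120 N. Pads are 22 mm wide; open, the fingers measure 114 mm over their backs; the gripper's body (76 mm by 85 mm) begins 54 mm behind the grasp point. The pads swing forward as they close: fully open they stand 13 mm farther back than shut.
Start: joints at [-1.454, 0.326, -0.193, 1.052, 0, 1.437], TCP at [0.137, -0.533, 0.235] pointing down, gripper open.
Joint ranges: [-2.65, 2.65], [-0.97, 1.79], [-1.3, 1.35], [-1.93, 2.1], [-1.47, 1.37], [-3.14, 3.14]. Speed limits (rad/s): [2.57, 2.57, 3.14, 3.14, 3.14, 3.14].

## Interface

Orientations are given as a rotation vector (axis times angle).
In Python, from workcell import * gives the robot as it stands.
- The arm moves only by the shell command python3 -m jog 'ROWS' [FORCE]. ROWS is JSON, a list that holds one entry, the list of rows, each a list of 5 numbers: the shift along the tool's x, y, z in m, then the turn about the tool's y in degrees, then the opening, from -1 (shut) to 1 (fully open). A call has 1 to 8 rows; each row is the pose to reach, as a shift and turn from the pose commanded when the call began, along the tool's axes at that moment; what a row does not reach only later rows make up. A row lasts 1/12 s, in which the tool goes at most 41.7 mm and 7.16 degrees, less where a joint would pass 70% of its speed; a pose out of reach is approached as far as the arm can. A call with a gripper value outside its range is refused whole. The fingers move at their own pace and stop on an object; FORCE is the grip in N (left out, the last holds). Time passes only in rows, so rows that repeat a pose let the fingers close. It gives the time, the measured TCP pose, the force and the opening at its end, in the units of the state.
- get_state(): the state, without advancing time (a new reading comes with each control period).
- grab_frame(name): name is "side" or "top" or "wrist"; returns the picture (420x560x3 uint8, red, green, blue); there is no depth.
- camera_model(name): a dict with "camera_matrix" (3x3 intrinsics, pixels), "world_from_camera" (4x4, takes a point from camera to world coordinates); the wrist camera has in their place "tool_from_camera" (4x4, takes a point from camera to tool coordinates, whose origin is the TCP and whose axes are the tool frame's). Camera axes: x right, y up, looking along -z (the intrinsics and any distortion apply to the point x, -y, -z); pixel columns grow to the right and rows downward; lengths in m; the calibration is good to about 2 mm. A picture is of the moment at which its call begins: read the wrist's pose just before it. camera_model takes no time and is no camera call.
- hand_in(): hands the job in, once; it reports no verdict.
The state is a dict: "time": time; "joints": joint angles; "dq": joint speeds; "joint_torque": joint torques, N m; "eef_pos": TCP position; "tcp_rot": TCP orientation; "force": force on the tool from outside, world axes, zero at the start; "ft_torque": the same for the moment, N m; "width": finger opening in m.
Only numpy, scipy, OpenCV 4.12 (cv2) and the standard library are available. Lean on these libraries where they do the work, as an engineer would, in place of code of your own. Each camera call takes 0.05 s, during which the arm holds its last target.

## Working session

There is one attempt and no reset: what is moved stays moved. The work goes in short steps, Python scripts to look and compute and a shell command to move; the robot and the scene stay as the last step left them, time stands still between calls to the robot, and variables do not carry over. Pictures are saved under pics/ and viewed, and the job is handed in when it is done.

```bash
mkdir -p pics; ls; python3 - <<'E'
from workcell import *
import cv2, numpy as np
s=get_state(); print(s)
for n in ["side","top","wrist"]:
    im=grab_frame(n); cv2.imwrite(f"pics/{n}0.png",im[:,:,::-1]); m=camera_model(n)
    print(n,{k:np.round(v,4).tolist() if not isinstance(v,str) else v for k,v in m.items()})
E
```

```text
pics
{'time': 0.0, 'joints': array([-1.45421182e+00,  3.26944891e-01, -1.93598390e-01,  1.05197680e+00,
        2.39789772e-06,  1.43660196e+00]), 'dq': array([-0.00058906,  0.00182331,  0.00061182,  0.0002394 ,  0.00071708,
       -0.00084966]), 'joint_torque': array([-1.59554438e-04, -4.43391037e+01,  2.62444299e+01,  1.54161814e-02,
       -1.03952414e-04, -3.74032197e-06]), 'eef_pos': array([ 0.13643473, -0.53221752,  0.23449576]), 'tcp_rot': array([-0.26316677,  2.08974479, -2.08611742]), 'force': array([ 0.08546742, -0.14497122, -0.46651295]), 'ft_torque': array([-0.0347643 , -0.06401935,  0.0541549 ]), 'width': 0.0855622267309859}
side {'camera_matrix': [[473.4949, 0.0, 280.5815], [0.0, 473.4949, 207.6981], [0.0, 0.0, 1.0]], 'world_from_camera': [[-0.7652, 0.3749, -0.5234, -0.0971], [-0.6434, -0.4165, 0.6423, 0.6494], [0.0228, 0.8282, 0.5599, 0.7345], [0.0, 0.0, 0.0, 1.0]]}
top {'camera_matrix': [[407.0317, 0.0, 281.7835], [0.0, 407.0317, 215.8485], [0.0, 0.0, 1.0]], 'world_from_camera': [[0.0033, 0.9969, -0.0791, 0.4171], [-0.9998, 0.0049, 0.0189, -0.0647], [0.0192, 0.079, 0.9967, 1.097], [0.0, 0.0, 0.0, 1.0]]}
wrist {'camera_matrix': [[340.1553, 0.0, 284.0885], [0.0, 340.1553, 210.0562], [0.0, 0.0, 1.0]], 'tool_from_camera': [[0.0005, -0.963, -0.2696, -0.0686], [0.0017, 0.2696, -0.963, -0.1377], [1.0, -0.0, 0.0018, -0.0003], [0.0, 0.0, 0.0, 1.0]]}
```

View pics/side0.png

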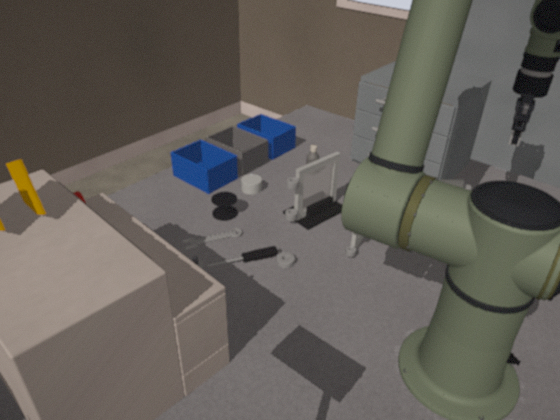

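View pics/top0.png

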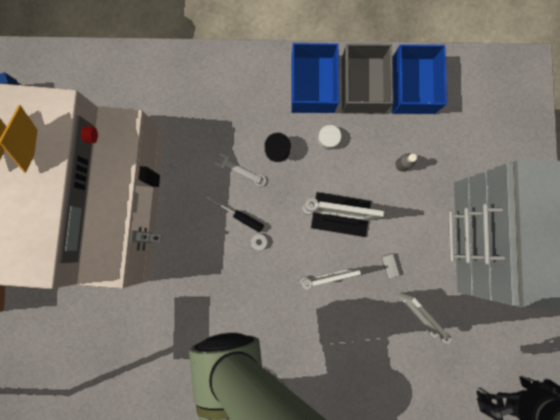

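View pics/wrist0.png

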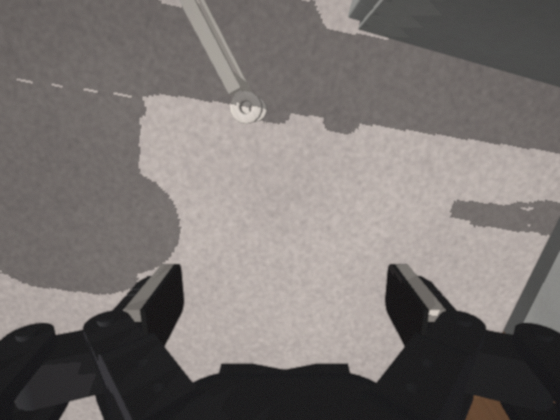

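```bash
python3 - <<'E'
import cv2, numpy as np
t=cv2.imread("pics/top0.png")
cv2.imwrite("pics/t_g.png",cv2.resize(t[170:345,285:465],None,fx=4.4,fy=3.4*0+4.4*.77,interpolation=3)[:600,:800])
cv2.imwrite("pics/t_p.png",cv2.resize(t[160:260,100:200],None,fx=6,fy=6,interpolation=3))
cv2.imwrite("pics/t_g2.png",cv2.resize(t[180:250,290:400],None,fx=7,fy=7,interpolation=3))
s=cv2.imread("pics/side0.png")
cv2.imwrite("pics/s_g.png",cv2.resize(s[135:270,260:370],None,fx=4.4,fy=4.4,interpolation=3))
E
```

```text
(no output)
```

View pics/t_g2.png

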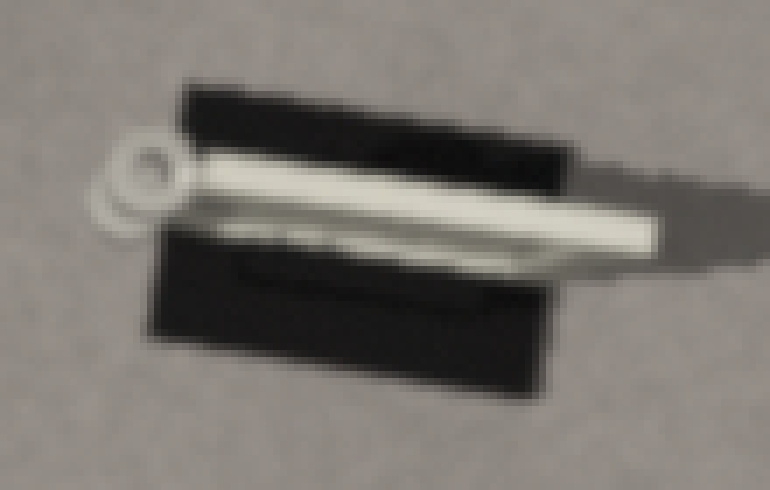

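View pics/t_p.png

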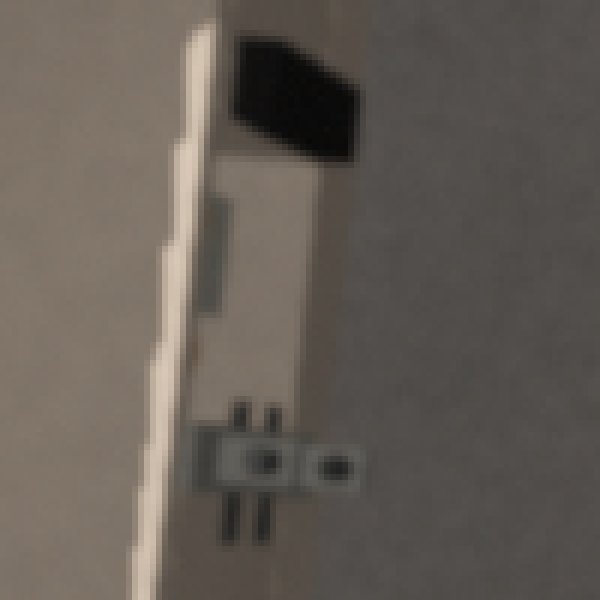

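View pics/s_g.png

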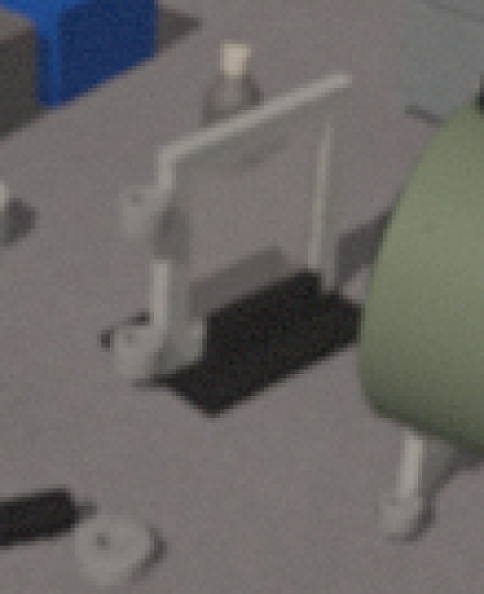

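View pics/t_g.png

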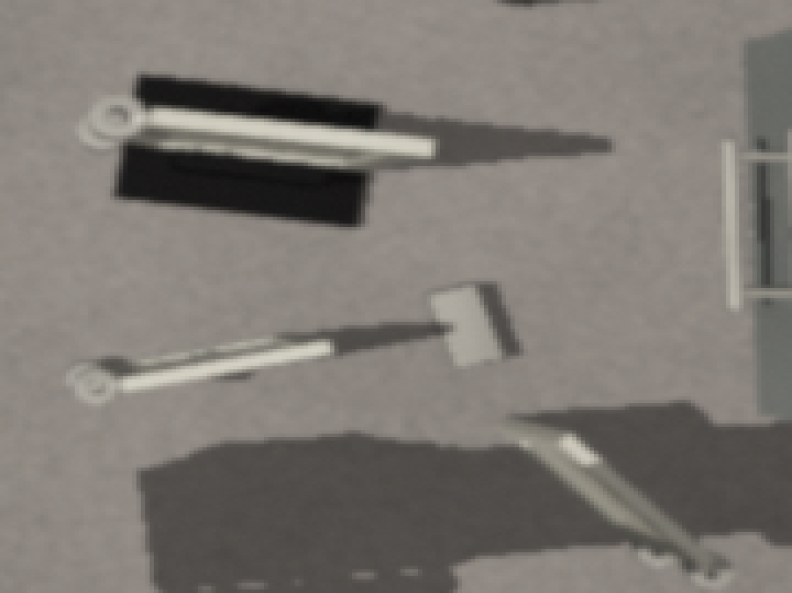

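```bash
cat > h.py <<'E'
from workcell import *
import cv2, numpy as np
from scipy.spatial.transform import Rotation as R
def ray(name,u,v,st=None):
    m=camera_model(name); K=m["camera_matrix"]
    if "world_from_camera" in m: T=np.array(m["world_from_camera"])
    else:
        W=np.eye(4); W[:3,:3]=R.from_rotvec(st["tcp_rot"]).as_matrix(); W[:3,3]=st["eef_pos"]; T=W@np.array(m["tool_from_camera"])
    p=cv2.undistortPoints(np.array([[[u,v]]],float),np.array(K),None)[0,0]
    d=T[:3,:3]@np.array([p[0],-p[1],-1]); return T[:3,3],d
def atz(name,u,v,z,st=None):
    o,d=ray(name,u,v,st); return o+d*(z-o[2])/d[2]
def proj(name,P,st=None):
    m=camera_model(name); K=np.array(m["camera_matrix"])
    if "world_from_camera" in m: T=np.array(m["world_from_camera"])
    else:
        W=np.eye(4); W[:3,:3]=R.from_rotvec(st["tcp_rot"]).as_matrix(); W[:3,3]=st["eef_pos"]; T=W@np.array(m["tool_from_camera"])
    q=np.linalg.inv(T)@np.append(P,1); q=q[:3]*[1,-1,-1]; r=K@q; return r[:2]/r[2]
E
python3 - <<'E'
import cv2
t=cv2.imread("pics/top0.png")
cv2.imwrite("pics/t_m.png",cv2.resize(t[95:300,60:180],None,fx=2.9,fy=2.9,interpolation=3))
E
python3 - <<'E'
from h import *
s=get_state(); print(R.from_rotvec(s["tcp_rot"]).as_matrix().round(3))
f=lambda x,y,k,x0,y0:(x0+(x+.5)/k-.5,y0+(y+.5)/k-.5)
for nm,p,z in [("lowpin",f(335,468,6,100,160),.078),("uppin",f(265,462,6,100,160),.174)]:
    print(nm,p,atz("top",*p,z).round(4))
for nm,p,z in [("upknuck",f(152,168,7,290,180),.136),("railL",f(203,173,7,290,180),.158),("railR",f(657,234,7,290,180),.158)]:
    print(nm,p,atz("top",*p,z).round(4))
print(camera_model("top").keys())
E
```

```text
[[-0.969 -0.     0.248]
 [-0.248  0.001 -0.969]
 [-0.    -1.    -0.001]]
lowpin (155.41666666666666, 237.58333333333331) [0.4422 0.2301 0.078 ]
uppin (143.75, 236.58333333333331) [0.442  0.2285 0.174 ]
upknuck (311.2857142857143, 203.57142857142858) [ 0.523 -0.153  0.136]
railL (318.57142857142856, 204.28571428571428) [ 0.519  -0.1679  0.158 ]
railR (383.42857142857144, 213.0) [ 0.4994 -0.319   0.158 ]
dict_keys(['camera_matrix', 'world_from_camera'])
```

View pics/t_m.png

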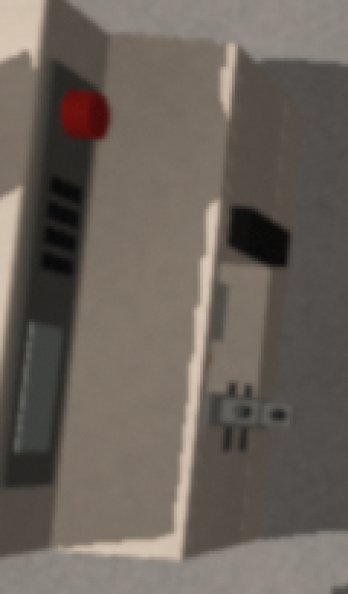

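```bash
cat >> h.py <<'E'
def cmd(target,yawz=None):
    """tool-frame shift to world target; turn so tool z yaw (deg) = yawz"""
    s=get_state(); M=R.from_rotvec(s["tcp_rot"]).as_matrix()
    d=M.T@(np.array(target)-s["eef_pos"]); y=np.degrees(np.arctan2(M[1,2],M[0,2]))
    print("pos",s["eef_pos"].round(4),"yaw",y.round(2),"F",s["force"].round(1),"w",round(s["width"],4),"t",round(s["time"],2)," shift",d.round(4),"turn",None if yawz is None else round(-(yawz-y),2))
E
python3 - <<'E'
from h import *
a=atz("top",60+235/2.9,95+42/2.9,.194);b=atz("top",60+182/2.9,95+558/2.9,.194);print(a,b,np.linalg.norm(a-b),np.degrees(np.arctan2(*(a-b)[[1,0]])))
s=get_state();print(proj("top",[.51,-.233,.16]))
cmd([.2,-.33,.235],-7.4);cmd([.5105,-.2336,.235],-7.4)
E
```

```text
[0.72807961 0.23684192 0.194     ] [0.33060567 0.26429854 0.194     ] 0.39842112804309976 -3.9515883093672435
[346.68868096 208.18696018]
pos [ 0.1365 -0.5324  0.2347] yaw -75.63 F [-0.   0.6  0.3] w 0.0853 t 0.15  shift [-0.1118 -0.     -0.1803] turn -68.23
pos [ 0.1365 -0.5324  0.2347] yaw -75.63 F [-0.   0.6  0.3] w 0.0853 t 0.15  shift [-0.4365  0.     -0.1966] turn -68.23
```

```bash
python3 -m jog '[[[-0.022,0,-0.034,-4,1],[-0.044,0,-0.068,-10,1],[-0.066,0,-0.102,-17,1],[-0.092,0,-0.136,-24,1],[-0.12,0,-0.162,-31,1],[-0.155,0,-0.18,-38,1],[-0.193,0,-0.186,-45,1],[-0.232,0,-0.19,-52,1]]]' 40
python3 -c "
from h import *
cmd([.5105,-.2336,.235],-7.4)"
```

```text
time: 0.82
eef_pos: [0.3147, -0.2893, 0.2356]
tcp_rot: [-0.989, 1.502, -1.503]
force: [-0.1, -0.8, 0.6]
width: 0.0855
pos [ 0.3147 -0.2893  0.2356] yaw -23.32 F [-0.1 -0.8  0.6] w 0.0855 t 0.82  shift [-0.1286  0.0006  0.1578] turn -15.92
```

```bash
python3 -m jog '[[[-0.025,0,0.03,-4,1],[-0.05,0,0.06,-8,1],[-0.075,0,0.092,-12,1],[-0.1,0,0.123,-15.9,1],[-0.12,0,0.147,-15.9,1],[-0.1286,0.0006,0.1578,-15.9,1],[-0.1286,0.0006,0.1578,-15.9,1]]]'
python3 - <<'E'
from h import *
im=grab_frame("wrist");s=get_state();cv2.imwrite("pics/w1.png",im[:,:,::-1])
im=grab_frame("top");cv2.imwrite("pics/t1.png",im[:,:,::-1])
cmd([.5105,-.2336,.235],-7.4)
for P in ([.523,-.153,.136],[.519,-.168,.158],[.4994,-.319,.158]): print(proj("wrist",P,s))
E
```

```text
time: 1.4
eef_pos: [0.5128, -0.2353, 0.2338]
tcp_rot: [-1.144, 1.305, -1.305]
force: [-0.6, -0.6, -0.3]
width: 0.0858
pos [ 0.5099 -0.2361  0.234 ] yaw -7.67 F [-0.4 -1.   0.9] w 0.0854 t 1.5  shift [-0.0026 -0.001   0.0003] turn -0.27
[285.68175336  91.71372827]
[282.49751496 116.16025203]
[283.58968276 333.99101186]
```

View pics/w1.png

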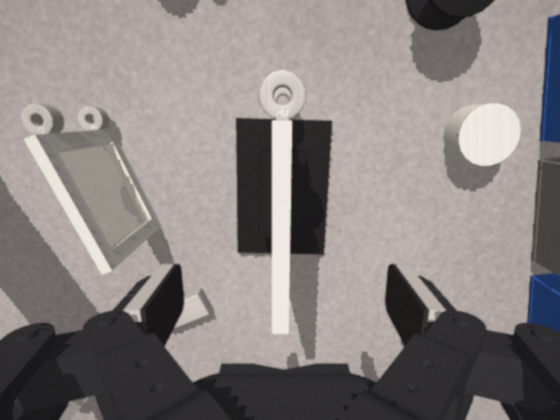

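```bash
python3 - <<'E'
from h import *
s=get_state(); M=R.from_rotvec(s["tcp_rot"]).as_matrix()
for n,p,z in [("k",(282,93),.136),("L",(282.5,120.5),.158),("R",(280,333.5),.158)]:
    P=atz("wrist",*p,z,s); print(n,P.round(4),(M.T@(P-s["eef_pos"])).round(4))
E
```

```text
k [ 0.5194 -0.1538  0.136 ] [-0.0829  0.098  -0.0013]
L [ 0.5176 -0.1708  0.158 ] [-0.0657  0.076  -0.0009]
R [ 0.4956 -0.3186  0.158 ] [ 0.0837  0.0759 -0.003 ]
```

```bash
python3 -m jog '[[[0,0.03,-0.0015,0,1],[0,0.06,-0.0015,0,1],[0,0.072,-0.0015,0,1],[0,0.078,-0.0015,0,1],[0,0.078,-0.0015,0,1]]]' && python3 -m jog '[[[0,0,0,0,-0.3],[0,0,0,0,-1],[0,0,0,0,-1],[0,0,0,0,-1],[0,0,0,0,-1],[0,0,0,0,-1],[0,0,0,0,-1],[0,0,0,0,-1]]]' 60; python3 -c "
from h import *
cmd([.51,-.2336,.235],-7.4); print(get_state()['ft_torque'])
cv2.imwrite('pics/w2.png',grab_frame('wrist')[:,:,::-1])"
```

```text
time: 1.92
eef_pos: [0.5068, -0.2364, 0.1556]
tcp_rot: [-1.143, 1.312, -1.307]
force: [-0.8, -0.3, 0.8]
width: 0.0854
time: 2.58
eef_pos: [0.5093, -0.2366, 0.1574]
tcp_rot: [-1.142, 1.306, -1.309]
force: [0.4, 1.0, 3.9]
width: 0.0094
pos [ 0.5093 -0.2366  0.1574] yaw -7.73 F [0.4 1.  3.9] w 0.0094 t 2.58  shift [-0.0031 -0.0776  0.0004] turn -0.33
[ 0.05033511 -0.05364445  0.02353658]
```

View pics/w2.png

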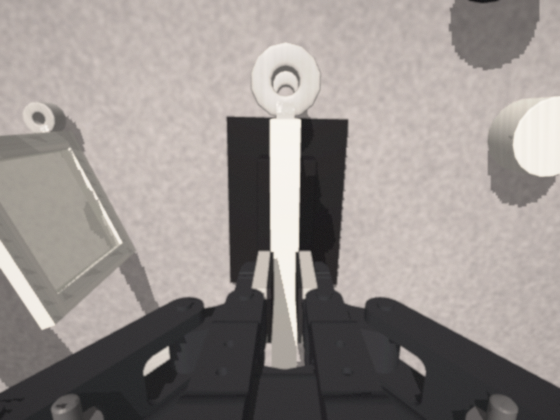

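```bash
python3 -m jog '[[[0,-0.01,0,0,-1],[0,-0.03,0,0,-1],[0,-0.055,0,0,-1],[0,-0.075,0,0,-1],[0,-0.075,0,0,-1],[0,-0.075,0,0,-1]]]'; python3 - <<'E'
from h import *
s=get_state();im=grab_frame("wrist");cv2.imwrite("pics/w3.png",im[:,:,::-1])
cv2.imwrite("pics/w3c.png",cv2.resize(im[20:160,200:370,::-1],None,fx=4,fy=4,interpolation=3))
cv2.imwrite("pics/s3.png",grab_frame("side")[:,:,::-1])
cmd([.44,.15,.2324],-3.95);print(s["ft_torque"])
E
```

```text
time: 3.13
eef_pos: [0.5089, -0.2366, 0.2319]
tcp_rot: [-1.142, 1.307, -1.309]
force: [0.3, 0.6, -4.9]
width: 0.0092
pos [ 0.5076 -0.2358  0.2299] yaw -7.73 F [-0.7  0.2 -4.2] w 0.0092 t 3.23  shift [-0.3732 -0.0017 -0.1189] turn -3.78
[0.02857827 0.09832946 0.04315145]
```

View pics/w3c.png

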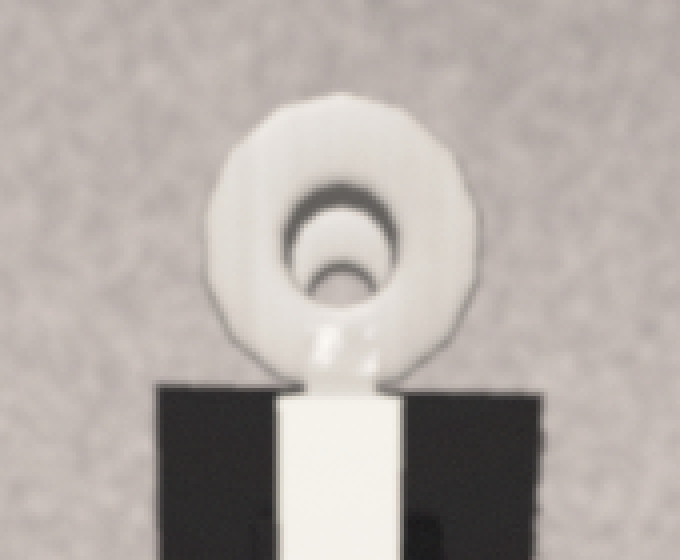

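View pics/s3.png

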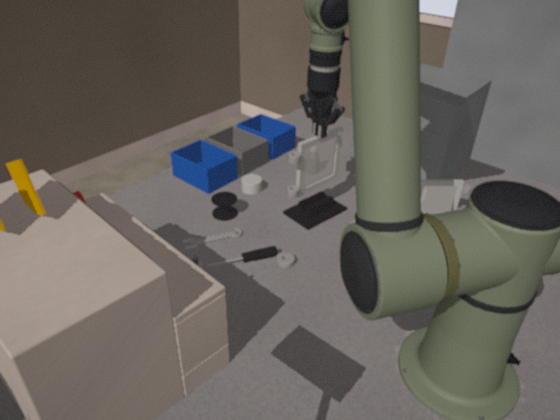

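```bash
cat >> h.py <<'E'
def toolpt(u,v,ty):
    m=camera_model("wrist");T=np.array(m["tool_from_camera"]);p=cv2.undistortPoints(np.array([[[u,v]]],float),np.array(m["camera_matrix"]),None)[0,0]
    d=T[:3,:3]@np.array([p[0],-p[1],-1]);o=T[:3,3];return o+d*(ty-o[1])/d[1]
E
python3 - <<'E'
from h import *
print(toolpt(284.6,80.6,.0214), toolpt(284.7,117.5,0))
h=toolpt(284.6,80.6,.0214)
s=get_state();M=R.from_rotvec(s["tcp_rot"]).as_matrix();print(M@h+s["eef_pos"])
# target: hinge at pin -60mm in machine y, yaw -3.95
yaw=np.radians(-3.95)
M2=np.array([[np.cos(yaw-np.pi/2),0,np.cos(yaw)],[np.sin(yaw-np.pi/2),0,np.sin(yaw)],[0,-1,0]])
pin=np.array([.442,.2295,0])
for off in (-.06,-.03,0):
    t=pin+off*np.array([.0689,.9976,0])-M2@[h[0],0,h[2]]; t[2]=.2324; cmd(t,-3.95)
    print(t)
E
```

```text
[-0.08342532  0.0214      0.00029032] [-0.06792517  0.          0.00030328]
[ 0.51908598 -0.15309021  0.20860441]
pos [ 0.5076 -0.2358  0.2299] yaw -7.73 F [-0.7  0.2 -4.2] w 0.0092 t 3.23  shift [-0.3091 -0.0018 -0.1185] turn -3.78
[0.43182954 0.08643686 0.2324    ]
pos [ 0.5076 -0.2358  0.2299] yaw -7.73 F [-0.7  0.2 -4.2] w 0.0092 t 3.23  shift [-0.339  -0.0017 -0.1204] turn -3.78
[0.43389654 0.11636486 0.2324    ]
pos [ 0.5076 -0.2358  0.2299] yaw -7.73 F [-0.7  0.2 -4.2] w 0.0092 t 3.23  shift [-0.3689 -0.0017 -0.1224] turn -3.78
[0.43596354 0.14629286 0.2324    ]
```

```bash
python3 -m jog '[[[-0.015,0,-0.006,0,-1],[-0.045,0,-0.018,0,-1],[-0.08,-0.001,-0.031,-0.5,-1],[-0.115,-0.001,-0.044,-1,-1],[-0.15,-0.001,-0.057,-1.5,-1],[-0.185,-0.001,-0.071,-2,-1],[-0.22,-0.0015,-0.084,-2.8,-1],[-0.25,-0.0015,-0.096,-3.78,-1]]]'; python3 -c "
from h import *
cmd([.4318,.0864,.2324],-3.95)"
```

```text
time: 3.9
eef_pos: [0.4449, 0.0264, 0.2315]
tcp_rot: [-1.178, 1.262, -1.257]
force: [1.2, 0.8, -2.5]
width: 0.0099
pos [0.4449 0.0264 0.2315] yaw -3.89 F [ 1.2  0.8 -2.5] w 0.0099 t 3.9  shift [-0.0589 -0.0008 -0.0172] turn 0.06
```

```bash
python3 -m jog '[[[-0.025,0,-0.007,0,-1],[-0.045,0,-0.013,0,-1],[-0.059,0,-0.017,0,-1],[-0.059,0,-0.017,0,-1],[-0.059,0,-0.017,0,-1]]]'; python3 - <<'E'
from h import *
s=get_state();im=grab_frame("wrist");cv2.imwrite("pics/w4.png",im[:,:,::-1])
t=grab_frame("top");cv2.imwrite("pics/t4.png",cv2.resize(t[150:270,110:270,::-1],None,fx=5,fy=5,interpolation=3))
cmd([.4318,.0864,.2324],-3.95)
print(proj("wrist",[.442,.2295,.078],s),proj("wrist",[.442,.2295,.174],s))
E
```

```text
time: 4.32
eef_pos: [0.4331, 0.0845, 0.2318]
tcp_rot: [-1.18, 1.26, -1.258]
force: [-0.2, -1.2, -3.8]
width: 0.0093
pos [0.4339 0.0837 0.2323] yaw -3.98 F [ 0.3 -0.2 -3.7] w 0.0092 t 4.42  shift [-0.0025 -0.0001 -0.0023] turn -0.03
[283.4519586  11.2077015] [282.52468728 -45.97604667]
```

View pics/w4.png

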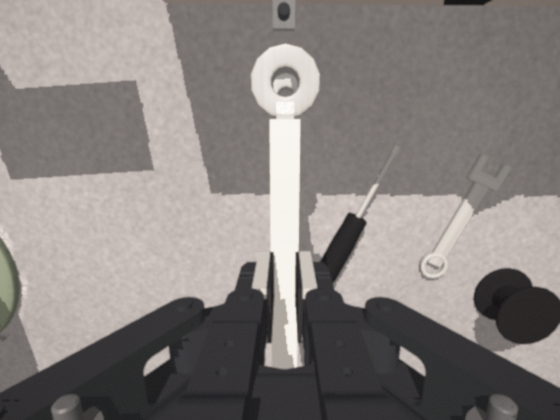

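View pics/t4.png

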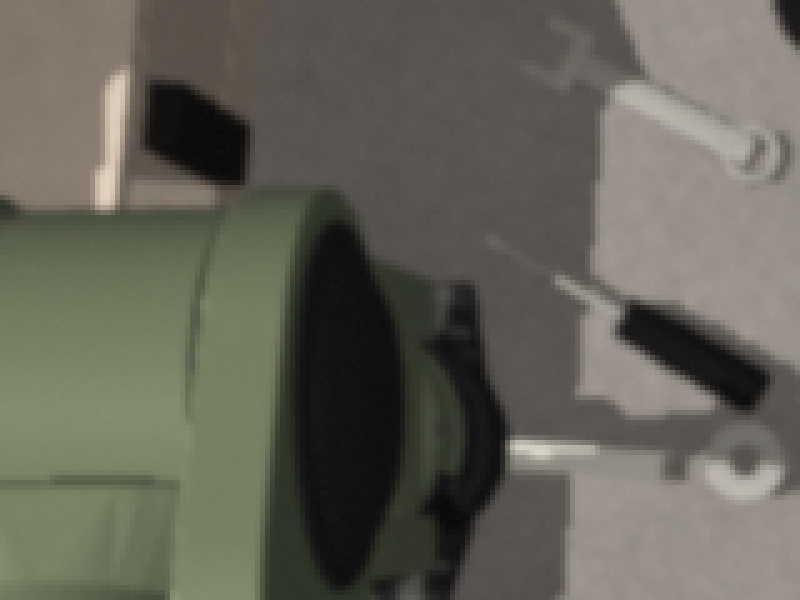

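```bash
python3 - <<'E'
import cv2
im=cv2.imread("pics/w4.png")
cv2.imwrite("pics/w4c.png",cv2.resize(im[0:110,230:340],None,fx=5.4,fy=5.4,interpolation=3))
E
```

```text
(no output)
```

View pics/w4c.png

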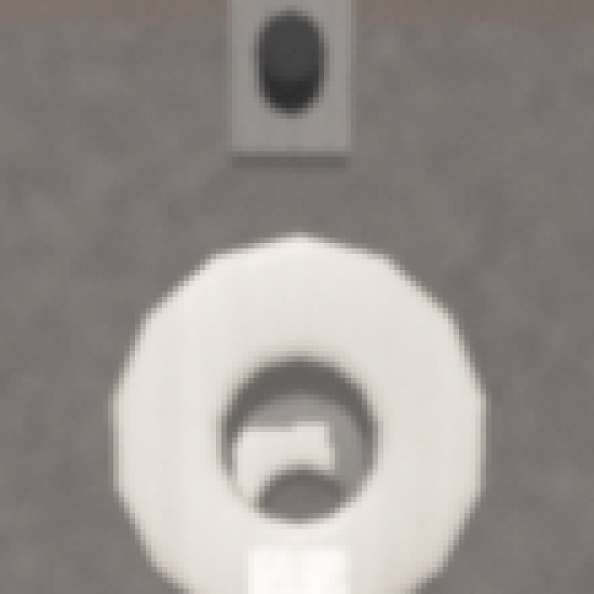

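```bash
python3 - <<'E'
from h import *
s=get_state()
p=toolpt(283.5,6.8,s["eef_pos"][2]-.078);h=toolpt(284.8,80.6,.0214);print(p,h,p-h, s["eef_pos"]+R.from_rotvec(s["tcp_rot"]).as_matrix()@p)
# lower bore bottom edge consistency
k=toolpt(230+298.5/5.4-.5,430.5/5.4-.5,.0214);print(k)
E
```

```text
[-0.1485979   0.15431036 -0.00033471] [-0.08342195  0.0214      0.00041803] [-0.06517595  0.13291036 -0.00075274] [0.44362645 0.23192469 0.07790744]
[-0.08398898  0.0214      0.00040823]
```

```bash
python3 -m jog '[[[-0.015,0.003,-0.0003,0,-1],[-0.03,0.006,-0.0007,0,-1],[-0.038,0.008,-0.0007,0,-1],[-0.038,0.008,-0.0007,0,-1],[-0.038,0.008,-0.0007,0,-1]]]'; python3 - <<'E'
from h import *
s=get_state();im=grab_frame("wrist");cv2.imwrite("pics/w5.png",im[:,:,::-1])
cv2.imwrite("pics/w5c.png",cv2.resize(im[0:110,230:340,::-1],None,fx=5.4,fy=5.4,interpolation=3))
cmd([.4318,.0864,.2324],-3.95)
E
```

```text
time: 4.83
eef_pos: [0.4362, 0.1215, 0.2248]
tcp_rot: [-1.177, 1.26, -1.26]
force: [-0.8, 0.2, -4.8]
width: 0.0093
pos [0.4362 0.1214 0.225 ] yaw -3.98 F [ 0.3  0.1 -3.6] w 0.0091 t 4.88  shift [ 0.0352 -0.0074 -0.002 ] turn -0.03
```

View pics/w5c.png

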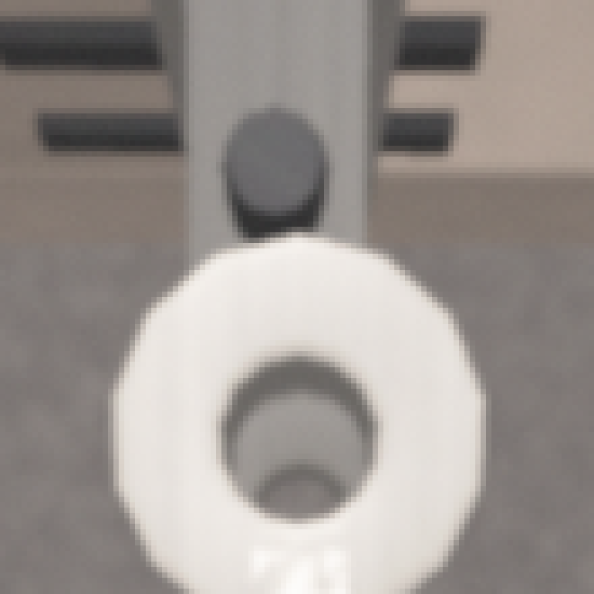

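```bash
python3 - <<'E'
from h import *
s=get_state()
p=toolpt(230+276.5/5.4-.5,161.5/5.4-.5,s["eef_pos"][2]-.174);h=toolpt(230+299/5.4-.5,438/5.4-.5,.0214);print(p,h,p-h, s["eef_pos"]+R.from_rotvec(s["tcp_rot"]).as_matrix()@p)
E
```

```text
[-0.1102522   0.05098976 -0.00158535] [-0.08341753  0.0214      0.00044776] [-0.02683467  0.02958976 -0.00203311] [0.44227492 0.23146663 0.17389889]
```

```bash
python3 -m jog '[[[-0.012,0,-0.0008,0,-1],[-0.022,0,-0.0016,0,-1],[-0.0268,0,-0.0018,0,-1],[-0.0268,0,-0.0018,0,-1],[-0.0268,0,-0.0018,0,-1]]]'; python3 - <<'E'
from h import *
s=get_state();im=grab_frame("wrist")
cv2.imwrite("pics/w6c.png",cv2.resize(im[20:130,230:340,::-1],None,fx=5.4,fy=5.4,interpolation=3))
cmd([.4318,.0864,.2324],-3.95)
E
```

```text
time: 5.3
eef_pos: [0.4363, 0.1489, 0.2252]
tcp_rot: [-1.177, 1.259, -1.26]
force: [0.5, -0.1, -3.6]
width: 0.0093
pos [0.4363 0.1488 0.2252] yaw -3.94 F [ 0.1 -0.7 -3. ] w 0.0094 t 5.35  shift [ 0.0626 -0.0072 -0.0002] turn 0.01
```

View pics/w6c.png

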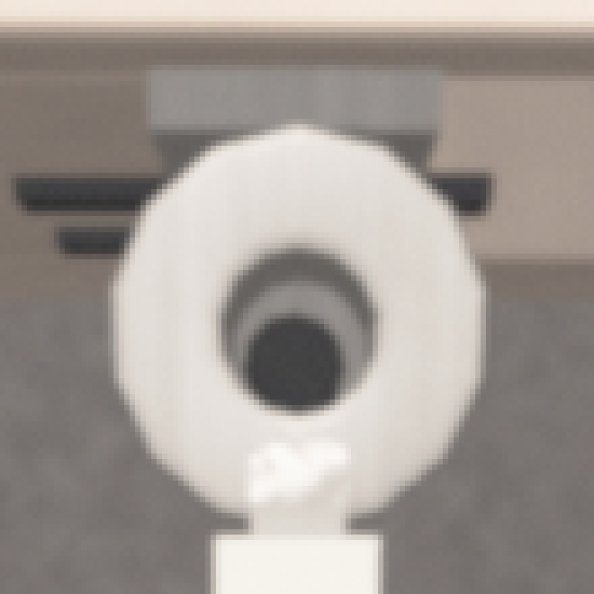

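```bash
python3 - <<'E'
from h import *
s=get_state();h=toolpt(230+299/5.4-.5,20+330.5/5.4-.5,.0214);print(h)
M=R.from_rotvec(s["tcp_rot"]).as_matrix()
for ty in (.0414,.0512):
  u,v=proj("wrist",s["eef_pos"]+M@np.array([h[0],ty,h[2]]),s); print((u+.5-230)*5.4,(v+.5-20)*5.4)
E
```

```text
[-0.08337895  0.0214      0.00044786]
298.55193819530194 351.85393874294044
298.3677910908905 360.6301074457198
```

```bash
python3 -m jog '[[[0.0004,0.002,-0.0005,0,-1],[0.0004,0.004,-0.0005,0,-1],[0.0004,0.006,-0.0005,0,-1],[0.0004,0.008,-0.0005,0,-1],[0.0004,0.008,-0.0005,0,-1]]]'; python3 -m jog '[[[0,0.001,0,0,-1],[0,0.002,0,0,-1],[0,0.003,0,0,-1],[0,0.003,0,0,-1]]]';  python3 - <<'E'
from h import *
s=get_state();im=grab_frame("wrist")
cv2.imwrite("pics/w7c.png",cv2.resize(im[20:130,230:340,::-1],None,fx=5.4,fy=5.4,interpolation=3))
cmd([.4318,.0864,.2324],-3.95); print(s["ft_torque"])
E
```

```text
time: 5.77
eef_pos: [0.4354, 0.1485, 0.2166]
tcp_rot: [-1.176, 1.261, -1.26]
force: [-0.3, 0.3, -3.8]
width: 0.0092
time: 6.1
eef_pos: [0.4357, 0.1487, 0.214]
tcp_rot: [-1.176, 1.26, -1.26]
force: [0.4, -0.3, -4.4]
width: 0.0095
pos [0.4357 0.1487 0.2141] yaw -3.95 F [ 0.3  0.2 -3.4] w 0.0094 t 6.15  shift [ 0.0624 -0.0183  0.0004] turn 0.0
[-0.04607613  0.00909282 -0.0062875 ]
```

View pics/w7c.png

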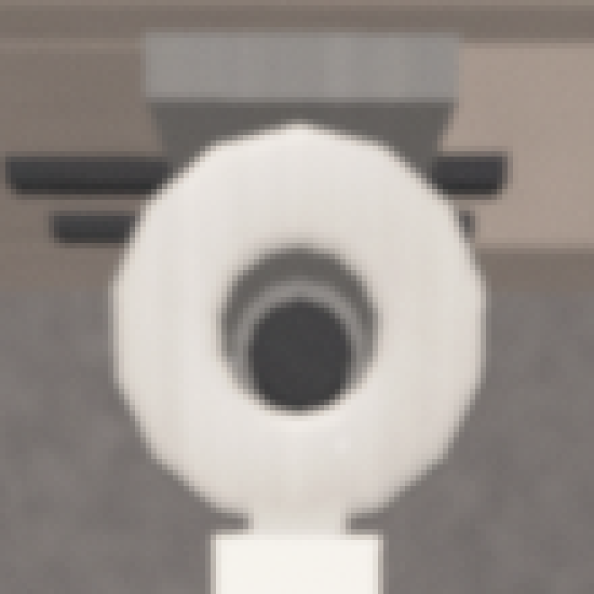

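```bash
python3 -m jog '[[[0.0002,0.001,0,0,-1],[0.0004,0.002,0,0,-1],[0.0004,0.003,0,0,-1],[0.0004,0.003,0,0,-1]]]'; python3 -c "
from h import *
cmd([.4318,.0864,.2324],-3.95); print(get_state()['ft_torque'])"
```

```text
time: 6.48
eef_pos: [0.4356, 0.1483, 0.211]
tcp_rot: [-1.176, 1.26, -1.26]
force: [-0.4, -0.1, -4.0]
width: 0.0091
pos [0.4356 0.1483 0.211 ] yaw -3.95 F [-0.4 -0.1 -4. ] w 0.0091 t 6.48  shift [ 0.062  -0.0214  0.0005] turn 0.0
[-0.05370865 -0.00712077 -0.00509438]
```

```bash
python3 -m jog '[[[0,0.0012,0,0,-1],[0,0.0025,0,0,-1],[0,0.0037,0,0,-1],[0,0.005,0,0,-1],[0,0.005,0,0,-1]]]'; python3 -m jog '[[[0,0.001,0,0,-1],[0,0.002,0,0,-1],[0,0.003,0,0,-1],[0,0.003,0,0,-1]]]';python3 -c "
from h import *
cmd([.4318,.0864,.2324],-3.95); print(get_state()['ft_torque'])
cv2.imwrite('pics/w8c.png',cv2.resize(grab_frame('wrist')[20:130,230:340,::-1],None,fx=5.4,fy=5.4,interpolation=3))"
```

```text
time: 6.9
eef_pos: [0.4355, 0.1483, 0.2059]
tcp_rot: [-1.176, 1.26, -1.26]
force: [0.7, -0.4, -4.3]
width: 0.0092
time: 7.23
eef_pos: [0.4357, 0.1483, 0.203]
tcp_rot: [-1.176, 1.26, -1.26]
force: [0.1, -0.1, -4.7]
width: 0.0094
pos [0.4357 0.1483 0.203 ] yaw -3.95 F [ 0.1 -0.1 -4.7] w 0.0094 t 7.23  shift [ 0.062  -0.0294  0.0004] turn -0.0
[-0.04467769 -0.06373044  0.02892801]
```

View pics/w8c.png

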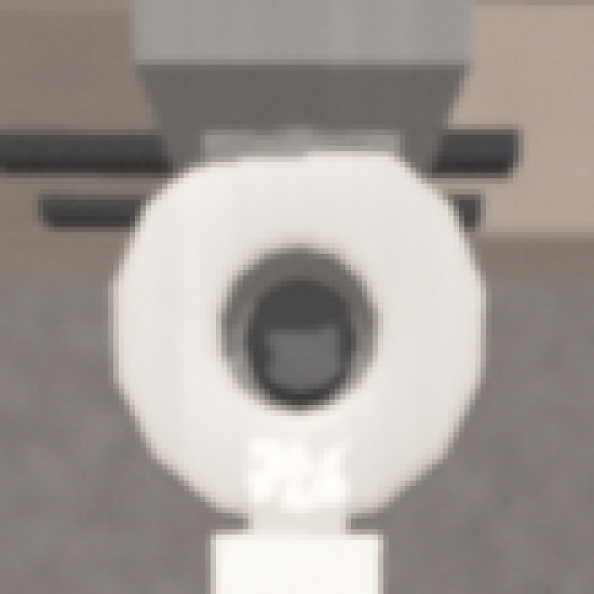

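Pin is inside the bore at (300,343), concentric, with no added force. I'll keep going down in 1 mm steps until it seats.

```bash
python3 -m jog '[[[0,0.001,0,0,-1],[0,0.002,0,0,-1],[0,0.0025,0,0,-1],[0,0.0025,0,0,-1]]]';python3 -m jog '[[[0,0.0005,0,0,-1],[0,0.001,0,0,-1],[0,0.001,0,0,-1]]]'
```

```text
time: 7.62
eef_pos: [0.4357, 0.1483, 0.2006]
tcp_rot: [-1.176, 1.26, -1.26]
force: [-0.5, 0.2, -4.4]
width: 0.0094
time: 7.87
eef_pos: [0.4358, 0.1483, 0.1996]
tcp_rot: [-1.176, 1.26, -1.26]
force: [0.2, 0.3, -3.5]
width: 0.0094
```

```bash
python3 -m jog '[[[0,0.0005,0,0,-1],[0,0.001,0,0,-1],[0,0.001,0,0,-1]]]'; python3 -m jog '[[[0,0.0005,0,0,-1],[0,0.0005,0,0,-1]]]'
```

```text
time: 8.12
eef_pos: [0.436, 0.1481, 0.1989]
tcp_rot: [-1.176, 1.259, -1.261]
force: [0.8, -1.6, -0.6]
width: 0.0093
time: 8.28
eef_pos: [0.436, 0.148, 0.1985]
tcp_rot: [-1.176, 1.259, -1.261]
force: [-0.6, -4.1, 1.7]
width: 0.0092
```

```bash
python3 -m jog '[[[0,0,0,0,-1],[0,0,0,0,-1],[0,0,0,0,-1]]]' 25; python3 - <<'E'
from h import *
s=get_state();im=grab_frame("wrist");cv2.imwrite("pics/w9.png",im[:,:,::-1])
cv2.imwrite("pics/s9.png",grab_frame("side")[:,:,::-1])
cmd([0,0,0],-3.95);print(s["ft_torque"])
r=np.array([.0834,-.0004])
for f in range(3,73,3):
    c,q=np.cos(np.radians(f)),np.sin(np.radians(f)); print(f,round(r[0]*c+ -q*r[1]*1-r[0]*1,4), round(q*r[0]+c*r[1]-r[1],4))
E
```

```text
time: 8.53
eef_pos: [0.4361, 0.148, 0.1985]
tcp_rot: [-1.176, 1.259, -1.261]
force: [-0.9, -4.9, 3.7]
width: 0.0094
pos [0.4361 0.148  0.1985] yaw -3.97 F [-1.6 -4.9  4. ] w 0.0095 t 8.63  shift [ 0.1777  0.1983 -0.425 ] turn -0.02
[-0.80206182  0.10924013 -0.00535351]
3 -0.0001 0.0044
6 -0.0004 0.0087
9 -0.001 0.0131
12 -0.0017 0.0173
15 -0.0027 0.0216
18 -0.004 0.0258
21 -0.0054 0.0299
24 -0.007 0.034
27 -0.0089 0.0379
30 -0.011 0.0418
33 -0.0132 0.0455
36 -0.0157 0.0491
39 -0.0183 0.0526
42 -0.0212 0.0559
45 -0.0241 0.0591
48 -0.0273 0.0621
51 -0.0306 0.065
54 -0.0341 0.0676
57 -0.0376 0.0701
60 -0.0414 0.0724
63 -0.0452 0.0745
66 -0.0491 0.0764
69 -0.0531 0.0781
72 -0.0572 0.0796
```

View pics/w9.png

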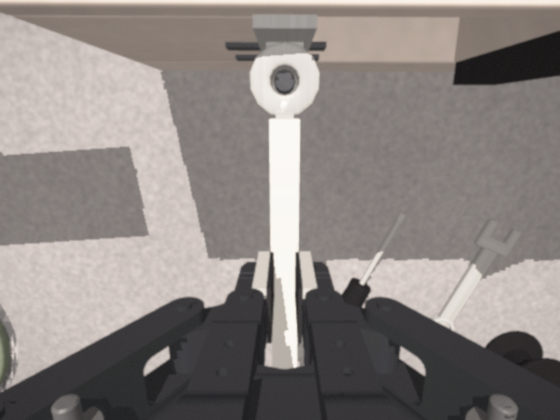

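```bash
python3 -m jog '[[[0,-0.0004,0.0022,-1.5,-1],[-0.0001,-0.0004,0.0044,-3,-1],[-0.0004,-0.0004,0.0087,-6,-1],[-0.001,-0.0004,0.0131,-9,-1],[-0.001,-0.0004,0.0131,-9,-1]]]' 25; python3 -c "
from h import *
cmd([0,0,0],-3.95);print(get_state()['ft_torque'])"
```

```text
time: 9.05
eef_pos: [0.4495, 0.1488, 0.1985]
tcp_rot: [-1.249, 1.144, -1.143]
force: [0.0, -1.6, 3.3]
width: 0.0095
pos [0.4495 0.1488 0.1985] yaw 5.11 F [ 0.  -1.6  3.3] w 0.0095 t 9.05  shift [ 0.1084  0.1983 -0.461 ] turn 9.06
[-0.37120885  0.15098039  0.0556144 ]
```

```bash
python3 -m jog '[[[-0.0001,0,0.0044,-3,-1],[-0.0004,0,0.0087,-6,-1],[-0.001,0,0.0131,-9,-1],[-0.0017,0,0.0173,-12,-1],[-0.0027,0,0.0216,-15,-1],[-0.004,0,0.0258,-18,-1],[-0.0054,0,0.0299,-21,-1],[-0.007,0,0.034,-24,-1]]]'; python3 -c "
from h import *
cmd([0,0,0],-3.95);print(get_state()['ft_torque'])"
```

```text
time: 9.72
eef_pos: [0.4823, 0.1582, 0.1987]
tcp_rot: [-1.408, 0.827, -0.828]
force: [-0.4, -4.1, 2.3]
width: 0.0094
pos [0.4823 0.1582 0.1987] yaw 29.11 F [-0.4 -4.1  2.3] w 0.0094 t 9.72  shift [-0.0965  0.1987 -0.4983] turn 33.06
[-0.68874031  0.14226304  0.09394661]
```

```bash
python3 -m jog '[[[-0.0001,0,0.0044,-3,-1],[-0.0004,0,0.0087,-6,-1],[-0.001,0,0.0131,-9,-1],[-0.0017,0,0.0173,-12,-1],[-0.0027,0,0.0216,-15,-1],[-0.004,0,0.0258,-18,-1],[-0.0054,0,0.0299,-21,-1],[-0.007,0,0.034,-24,-1]]]'; python3 -m jog '[[[-0.0001,0,0.0044,-3,-1],[-0.0004,0,0.0087,-6,-1],[-0.001,0,0.0131,-9,-1],[-0.0017,0,0.0173,-12,-1],[-0.0022,0,0.0195,-13.5,-1],[-0.0022,0,0.0195,-13.5,-1]]]'; python3 - <<'E'
from h import *
s=get_state();im=grab_frame("wrist");cv2.imwrite("pics/w10.png",im[:,:,::-1])
cmd([0,0,0],-3.95);print(s["ft_torque"])
E
```

```text
time: 10.38
eef_pos: [0.5086, 0.1813, 0.1985]
tcp_rot: [-1.511, 0.504, -0.504]
force: [0.6, -1.4, -0.3]
width: 0.0092
time: 10.88
eef_pos: [0.5184, 0.1984, 0.1983]
tcp_rot: [-1.546, 0.321, -0.321]
force: [0.8, -0.4, -1.6]
width: 0.0093
pos [0.5183 0.1982 0.1983] yaw 66.49 F [ 0.5 -0.6 -0.9] w 0.0091 t 10.93  shift [-0.3961  0.1984 -0.3886] turn 70.44
[-0.34740938 -0.11783707  0.04195788]
```

View pics/w10.png

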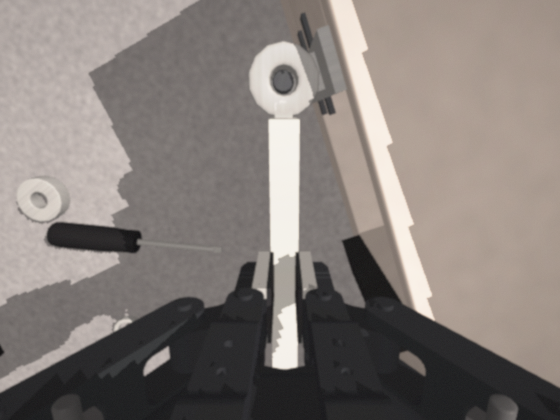

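```bash
python3 -m jog '[[[0,0,0,0,-0.4],[0,0,0,0,-0.4],[0,0,0,0,-0.4],[0,-0.01,0,0,-0.4],[0,-0.03,0,0,-0.4],[0,-0.06,0,0,-0.4],[0,-0.08,0,0,-0.4],[0,-0.08,0,0,-1]]]'; python3 - <<'E'
from h import *
s=get_state();im=grab_frame("wrist");cv2.imwrite("pics/w11.png",im[:,:,::-1])
cmd([0,0,0],-3.95);print(s["ft_torque"])
# pin pivot in world, guard direction
E
```

```text
time: 11.6
eef_pos: [0.5208, 0.1986, 0.2842]
tcp_rot: [-1.543, 0.315, -0.327]
force: [0.8, 0.1, -0.5]
width: 0.0148
pos [0.52   0.1984 0.2819] yaw 66.54 F [ 0.6  0.3 -0.3] w 0.0074 t 11.65  shift [-0.3993  0.2786 -0.3901] turn 70.49
[ 0.02889193 -0.05332381  0.00501162]
```

View pics/w11.png

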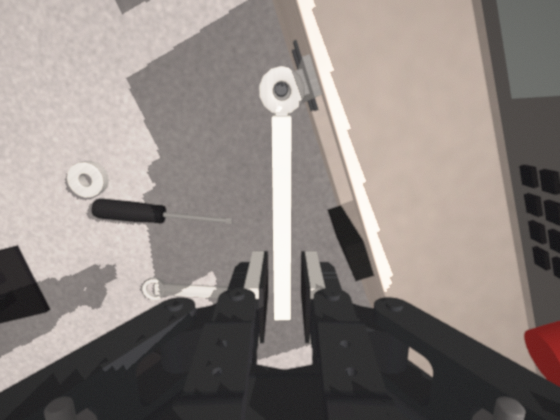

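```bash
python3 -m jog '[[[0.012,0,-0.025,0,-1],[0.025,0,-0.05,0,-1],[0.03,0.01,-0.055,0,-1],[0.03,0.035,-0.055,0,-1],[0.03,0.065,-0.055,0,-1],[0.03,0.085,-0.055,0,-1],[0.03,0.09,-0.055,0,-1],[0.03,0.09,-0.055,0,-1]]]'; python3 - <<'E'
from h import *
s=get_state();im=grab_frame("wrist");cv2.imwrite("pics/w12.png",im[:,:,::-1])
cmd([0,0,0],-3.95)
E
```

```text
time: 12.32
eef_pos: [0.5223, 0.1355, 0.1864]
tcp_rot: [-1.548, 0.325, -0.318]
force: [-0.3, -0.5, 0.5]
width: -0.0001
pos [0.5235 0.1356 0.1881] yaw 66.55 F [-0.1 -0.1 -0.2] w -0.0001 t 12.37  shift [-0.426   0.1891 -0.3326] turn 70.5
```

View pics/w12.png

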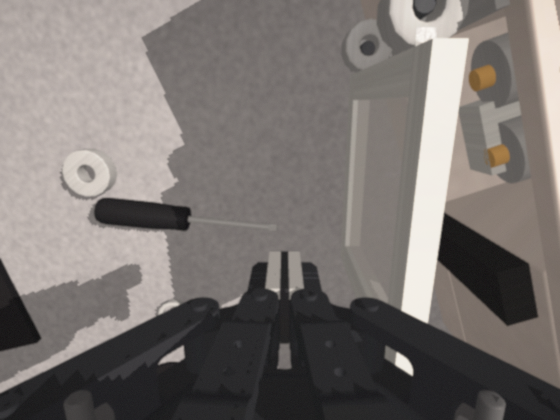

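```bash
python3 -m jog '[[[0,0,0,-5,-1],[0,0,0,-10,-1],[0,0,0,-15,-1],[0,0,0,-19.5,-1],[0,0,0,-19.5,-1]]]'; python3 - <<'E'
from h import *
s=get_state();M=R.from_rotvec(s["tcp_rot"]).as_matrix()
cmd([0,0,0],86.05)
p=np.array([.4428,.2317,.19]);print((M.T@(p-s["eef_pos"])).round(4))
E
```

```text
time: 12.78
eef_pos: [0.5252, 0.1359, 0.1904]
tcp_rot: [-1.57, 0.051, -0.055]
force: [1.2, 0.1, 0.7]
width: 0.0
pos [0.5252 0.1359 0.1904] yaw 86.13 F [1.2 0.1 0.7] w 0.0 t 12.78  shift [-0.5154  0.1887 -0.1712] turn 0.08
[-0.0887  0.0002  0.09  ]
```

```bash
python3 -m jog '[[[0.015,0,0.005,0,-1],[0.03,0,0.012,0,-1],[0.035,0,0.02,0,-1],[0.035,0,0.026,0,-1],[0.035,0,0.032,0,-1],[0.035,0,0.038,0,-1],[0.035,0,0.042,0,-1],[0.035,0,0.045,0,-1]]]'; python3 - <<'E'
from h import *
s=get_state();im=grab_frame("wrist");cv2.imwrite("pics/w13.png",im[:,:,::-1])
cmd([0,0,0],86.05)
E
```

```text
time: 13.45
eef_pos: [0.5615, 0.1787, 0.1887]
tcp_rot: [-1.57, 0.054, -0.054]
force: [0.6, -0.5, -0.2]
width: 0.0002
pos [0.5616 0.179  0.1887] yaw 86.1 F [-0.7  0.4 -0.7] w -0.0001 t 13.5  shift [-0.5481  0.1887 -0.2168] turn 0.05
```

View pics/w13.png

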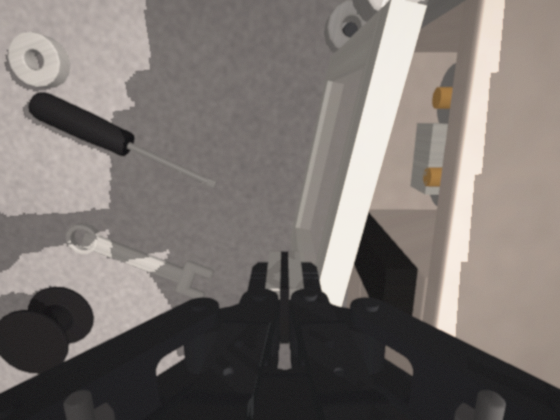

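Fingers are just about at the guard's outer face (contact near (325,280)). I'll push on toward the machine slowly.

```bash
python3 -m jog '[[[0,0,0.002,0,-1],[0,0,0.004,0,-1],[0,0,0.006,0,-1],[0,0,0.008,0,-1],[0,0,0.01,0,-1],[0,0,0.01,0,-1]]]'; python3 -m jog '[[[0,0,0.002,0,-1],[0,0,0.004,0,-1],[0,0,0.006,0,-1],[0,0,0.006,0,-1]]]'; python3 - <<'E'
from h import *
s=get_state();im=grab_frame("wrist");cv2.imwrite("pics/w14.png",im[:,:,::-1])
cmd([0,0,0],86.05)
E
```

```text
time: 14.0
eef_pos: [0.5628, 0.1883, 0.1885]
tcp_rot: [-1.57, 0.054, -0.054]
force: [-0.5, -0.4, -0.2]
width: 0.0003
time: 14.33
eef_pos: [0.5632, 0.1943, 0.1886]
tcp_rot: [-1.57, 0.054, -0.054]
force: [0.8, -0.3, -0.5]
width: -0.0
pos [0.5632 0.1942 0.1885] yaw 86.07 F [ 0.3 -0.8 -0.2] w 0.0004 t 14.38  shift [-0.5485  0.1886 -0.2323] turn 0.02
```

View pics/w14.png

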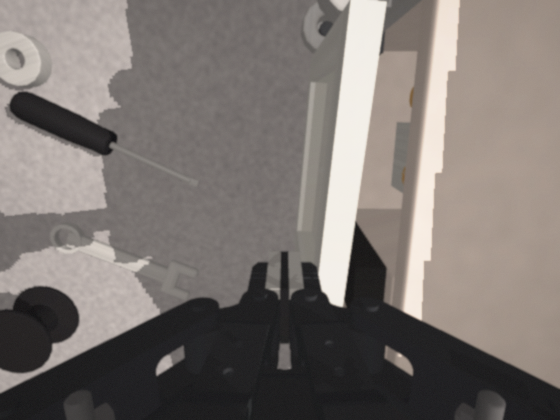

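```bash
python3 -m jog '[[[0,0,0.0015,0,-1],[0,0,0.003,0,-1],[0,0,0.0045,0,-1],[0,0,0.006,0,-1],[0,0,0.006,0,-1]]]'; python3 -m jog '[[[0,0,0.001,0,-1],[0,0,0.002,0,-1],[0,0,0.003,0,-1],[0,0,0.003,0,-1]]]'; python3 -m jog '[[[0,0,0.001,0,-1],[0,0,0.002,0,-1],[0,0,0.002,0,-1]]]'; python3 - <<'E'
from h import *
s=get_state();im=grab_frame("wrist");cv2.imwrite("pics/w15.png",im[:,:,::-1])
cmd([0,0,0],86.05)
E
```

```text
time: 14.8
eef_pos: [0.5636, 0.2003, 0.1886]
tcp_rot: [-1.57, 0.054, -0.054]
force: [0.9, -0.2, 1.0]
width: -0.0005
time: 15.13
eef_pos: [0.5638, 0.2031, 0.1886]
tcp_rot: [-1.57, 0.054, -0.054]
force: [0.9, -0.9, 1.1]
width: 0.0001
time: 15.38
eef_pos: [0.5639, 0.2046, 0.1886]
tcp_rot: [-1.571, 0.054, -0.054]
force: [-0.4, -2.0, 0.9]
width: -0.0001
pos [0.564  0.2046 0.1886] yaw 86.04 F [-0.  -1.2  0.7] w 0.0001 t 15.43  shift [-0.5485  0.1887 -0.2429] turn -0.01
```

View pics/w15.png

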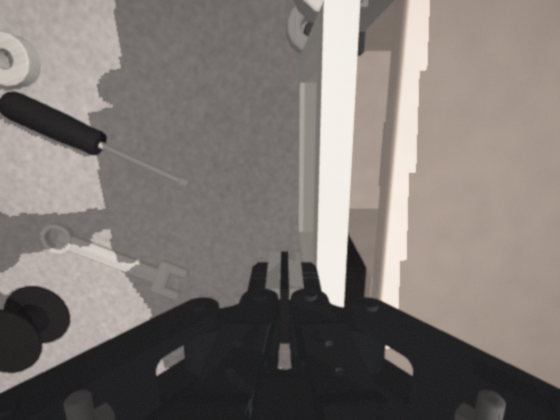

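```bash
python3 -m jog '[[[0,0,0.001,0,-1],[0,0,0.002,0,-1],[0,0,0.002,0,-1]]]'; python3 -m jog '[[[0,0,0.001,0,-1],[0,0,0.002,0,-1],[0,0,0.002,0,-1]]]'
```

```text
time: 15.68
eef_pos: [0.564, 0.2049, 0.1886]
tcp_rot: [-1.575, 0.055, -0.055]
force: [-0.0, -8.2, 2.0]
width: 0.0001
time: 15.93
eef_pos: [0.564, 0.2051, 0.1886]
tcp_rot: [-1.578, 0.056, -0.056]
force: [-2.0, -13.1, 3.5]
width: -0.0002
```

```bash
python3 -m jog '[[[0,0,0,0,-1],[0,0,-0.005,0,-1],[0,0,-0.02,0,-1],[0,0,-0.045,0,-1],[0,0,-0.065,0,-1],[0,-0.02,-0.07,0,-1],[0,-0.05,-0.07,0,-1],[0,-0.07,-0.07,0,-1]]]'; python3 -m jog '[[[0,0,0.03,0,-1],[0,0,0.05,0,-1],[0,0,0.05,0,-1]]]'; python3 - <<'E'
from h import *
s=get_state();im=grab_frame("wrist");cv2.imwrite("pics/w16.png",im[:,:,::-1])
im=grab_frame("top");cv2.imwrite("pics/t16.png",im[:,:,::-1])
cmd([0,0,0],86.05)
E
```

```text
time: 16.6
eef_pos: [0.5595, 0.1382, 0.2603]
tcp_rot: [-1.569, 0.055, -0.056]
force: [0.6, -0.0, 0.3]
width: 0.0
time: 16.85
eef_pos: [0.5631, 0.1916, 0.2591]
tcp_rot: [-1.567, 0.051, -0.053]
force: [-0.0, -0.5, -0.2]
width: 0.0002
pos [0.5625 0.1891 0.2583] yaw 86.12 F [-0.2 -0.8 -0.2] w 0.0001 t 16.95  shift [-0.5483  0.2585 -0.2268] turn 0.07
```

View pics/w16.png

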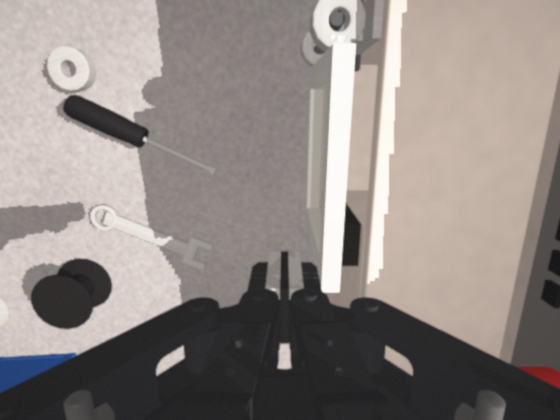

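View pics/t16.png

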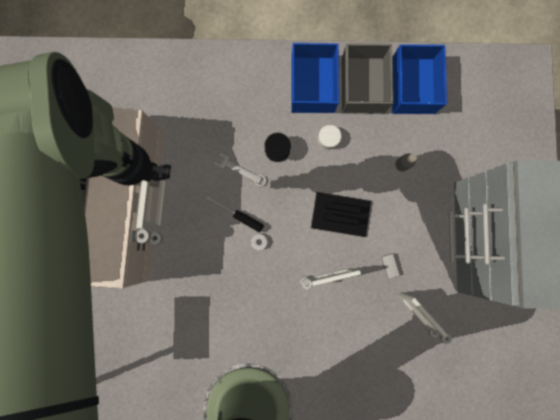

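```bash
python3 - <<'E'
import cv2
im=cv2.imread("pics/w16.png")
cv2.imwrite("pics/w16c.png",cv2.resize(im[0:300,290:410],None,fx=2,fy=2,interpolation=3))
cv2.imwrite("pics/w16d.png",cv2.resize(im[180:300,300:400],None,fx=5,fy=5,interpolation=3))
E
python3 - <<'E'
from h import *
s=get_state()
def ang(a,b,z):
    A=atz("wrist",*a,z,s);B=atz("wrist",*b,z,s);print(A.round(4),B.round(4),np.linalg.norm(B-A).round(4),np.degrees(np.arctan2(*(B-A)[[1,0]])).round(2))
ang((344,44),(331,290.5),.200)
ang((333,44),(321,290),.200)
ang((355.5,44),(341,291),.200)
ang((404,0),(378,280),.194)
print(atz("wrist",338,17,.178,s))
E
```

```text
[0.4608 0.2283 0.2   ] [0.6047 0.217  0.2   ] 0.1444 -4.5
[0.4604 0.2226 0.2   ] [0.6039 0.2106 0.2   ] 0.144 -4.75
[0.4612 0.2344 0.2   ] [0.6055 0.2234 0.2   ] 0.1447 -4.35
[0.4407 0.2613 0.194 ] [0.6026 0.2487 0.194 ] 0.1624 -4.47
[0.44259815 0.22904353 0.178     ]
```

View pics/w16c.png

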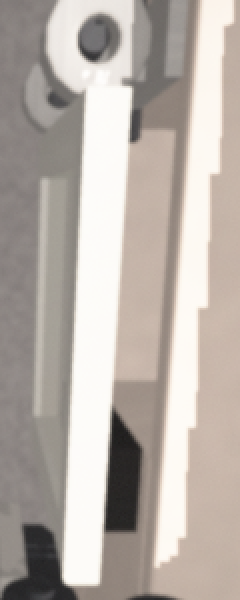

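View pics/w16d.png

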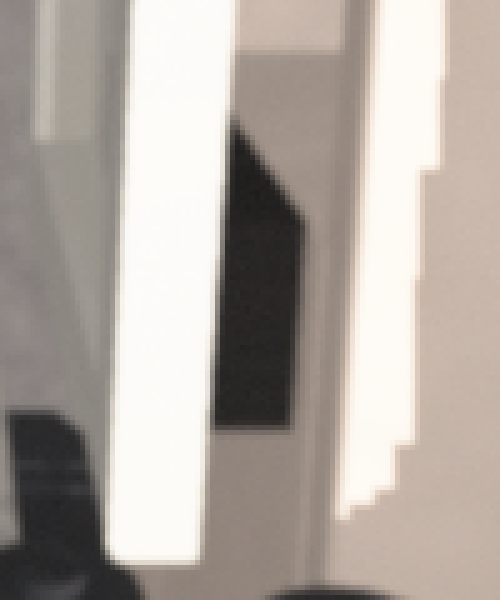

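```bash
python3 -m jog '[[[0.01,-0.005,-0.03,0,-1],[0.02,-0.01,-0.06,0,-1],[0.02,-0.02,-0.07,0,-1],[0.02,-0.02,-0.07,0,-1],[0.02,-0.02,-0.07,0,-1],[0.02,-0.02,-0.07,0,-1]]]'; python3 - <<'E'
from h import *
s=get_state();im=grab_frame("wrist");cv2.imwrite("pics/w17.png",im[:,:,::-1])
cv2.imwrite("pics/w17c.png",cv2.resize(im[0:300,310:510,::-1],None,fx=2,fy=2,interpolation=3))
cv2.imwrite("pics/w17d.png",cv2.resize(im[20:130,330:440,::-1],None,fx=5.4,fy=5.4,interpolation=3))
cmd([0,0,0],86.05)
np.save("s17.npy",np.r_[s["eef_pos"],s["tcp_rot"]])
# predicted from home model: pin (.4428,.2317), machine yaw -3.95
x=np.array([.9976,-.0689,0]);o=np.array([.4428,.2317,0])
for n,d,z in [("knuckle top",0,.178),("rail hinge end",.016,.2),("rail free end",.166,.2),("lower corner free",.166,.05)]: print(n,proj("wrist",o+x*d+[0,0,z],s).round(1))
E
```

```text
time: 17.45
eef_pos: [0.5776, 0.1179, 0.2783]
tcp_rot: [-1.57, 0.055, -0.054]
force: [-0.1, -0.0, 0.0]
width: -0.0
pos [0.5774 0.1183 0.2781] yaw 86.08 F [-0.6 -0.6  0.2] w 0.0 t 17.5  shift [-0.5678  0.2786 -0.1576] turn 0.03
knuckle top [451.9 -10.1]
rail hinge end [466.7   8.3]
rail free end [435.1 254.2]
lower corner free [377.  200.9]
```

View pics/w17.png

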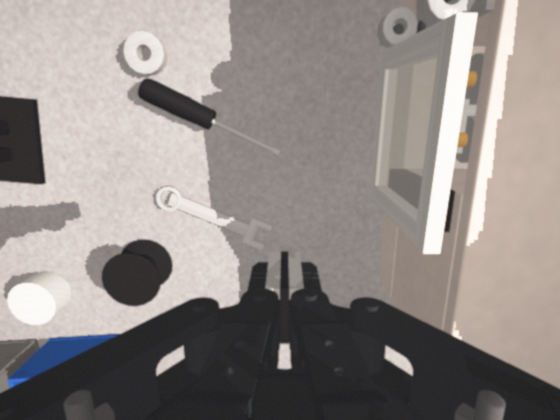

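View pics/w17d.png

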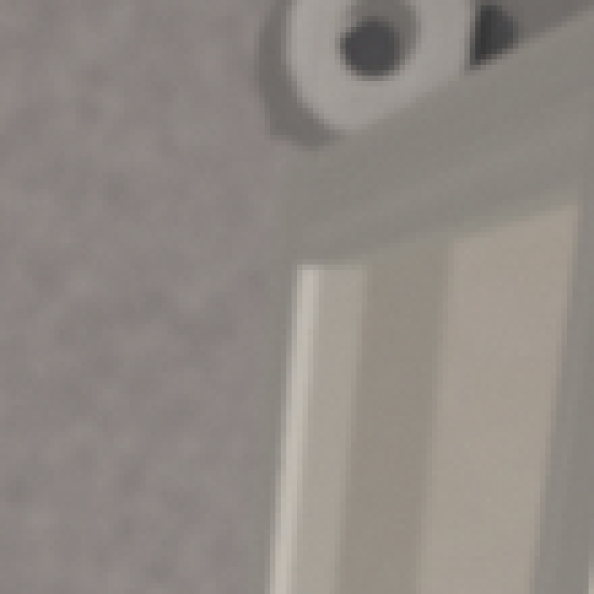

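```bash
python3 -c "
from workcell import *
print(hand_in())"
```

```text
the job is handed in; nothing more can be done
None
```

The guard is back on the machine, shut against the rubber strip and released. I handed the job in at about 17.5 s of the 70 s allowed.

**What I did**
- I gripped the guard by its top rail in the rest.
- I lined up the upper bore with its pin in the wrist camera.
- Holding the guard about 90° open, I lowered it in 1–3 mm steps. Nothing resisted it until it reached the expected seat height, with the tool 16–17 mm below where it would have stopped on a pin tip. At the seat I measured about 8 N up.
- I held it there open, then swung it in the grip to about 70°, let go, and pushed it shut from outside with closed fingers. The push ended at about 13 N against the strip.

**Last checks**
- **Shut:** the rail is parallel to the deck edge, -4.5° against -4.47° in one wrist picture. A second picture agrees to about 0.3°.
- **Seated:** the upper pin is visible inside the upper knuckle. The lower knuckle was not in view, so its seating rests on the height and force readings.
- **Released and clear:** the gripper was about 0.1 m from the guard with no force reading.
- **Bystanders:** the loose things look unmoved in the before-and-after top pictures. I did not measure them.

**One disagreement:** the rail measured 144 mm long in the first wrist picture, against the real 150 mm, and in the second its image was about 2% shorter than predicted. I put this down to pixel reading and camera calibration, because it would otherwise mean the guard sits too low rather than too high.

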